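# Press a dowelled lipping home with a trigger clamp, then release it

## Task

Squeeze the orange trigger of the bench-mounted bar clamp, as many strokes as it takes, so that its jaw walks up to the dark lipping and presses it on its dowels until the joint is fully closed and the clamp has gone firm on it, but stop there: do not crush the wood. Then let go of the trigger and press the red release tab so that the jaw springs fully open, leaving the joint closed. Move the jaw and the lipping only by means of the trigger and the tab, and leave the things lying around alone.

Things in the scene. Friction and masses are not known exactly. Their poses are not given: they have to be found in the camera images.
- press: Fixed fixture: ply board 160 (x) x 400 (y) x 12 mm carrying a one-handed bar clamp. Origin on the table top under the clamp; z up, y along the bar from the handle end (-y) to the moving jaw (+y); all parts below share these axes. Black clamp head 42 mm wide, y = -105 to 50 mm, flat top at z = 115 mm; on it along y: handle, trigger, red tab.
- handle (a point): Middle of the top of the clamp's fixed black upright handle (orange cap 28 x 16 mm), z = 162 mm, y = -80 mm in the press frame. The handle is 26 mm wide (x), from y = -88 to -72 mm, and stands on the head.
- trigger: Orange upright blade 24 (x) x 14 (y) mm, z = 115 to 162 mm, in front of the handle; at rest from y = -47 to -33 mm of the press frame. Origin = press origin at rest; moves to -y, straight to the handle, 16 mm in all, and springs back. Handle and trigger measure 55 mm over the outside, 39 mm squeezed. It may be squeezed against the handle or just pushed.
- trigger_front (a point): Middle of the trigger's +y face (z = 145 mm). Feel: 2 to 3 mm free, then it moves the bar (6 to 9 N; about 15 N driving the lipping); on the closed joint the force climbs 2.5 N per mm: a steady 20 to 24 N there is firm, over 28 N may crush. It is also hard at the end of its 16 mm: then let it fully back and take another stroke. A full stroke gains one notch.
- jaw: Steel bar (10 x 16 mm) with the black moving jaw at its +y end. Origin = press origin when fully open; moves to -y as it closes. A ratchet of 10 mm notches holds what is gained, so between strokes it slips back up to 4 mm or so to the last notch; it starts open or one notch forward. A spring pulls it fully open while the release tab is down.
- pad: Round orange pad, 30 mm across, sprung on the moving jaw; origin in the centre of the face that meets the lipping, at y = 165 mm, z = 34 mm of the press frame when the jaw is fully open. It gives way by about 0.4 mm per newton, 13 mm at most.
- lipping: Dark wood strip 120 x 30 (y) x 45 mm on two dowels that run into the fixed cream block (y = 50 to 105 mm). Origin: middle of the lower edge of its -y face; closed at y = 105 mm of the press frame, at the start 8 to 14 mm farther out. Slides along y only and stays put; moves at about 7 N. 10 N or more from the pad on the closed joint is firm; over 22 N crushes it.
- release_tab: Red ribbed push tab, 26 (x) x 24 (y) mm, centred at x = 0, y = 22 mm of the press frame, top at z = 130 mm, 15 mm above the head. Origin = press origin at rest; moves down as pressed. Pressed down 6 mm or more (8 mm at most, 3 to 7 N) it frees the bar; it springs back up.
- glue_bottle: Bystander: upright cream glue bottle, 44 x 64 x 202 mm, orange nozzle; origin under its base.
- walnut_offcut: Bystander: dark walnut strip lying flat, 45 x 160 x 20 mm; origin under its centre.
- screw_tin: Bystander: green tin, 67 mm across, 58 mm high; origin under its base.

How it is judged:
By the outcome, as a careful person would: the job done as asked, in the order asked, and still so for the second after the job is handed in, with the robot touching nothing.
It also fails if it takes over 61 s, if anything falls off the work surface, if the arm or the gripper's body presses on something with over 40 N, if the wrist force passes 120 N, or if a joint passes its speed limit or range.

## Robot

A 7-joint arm with a two-finger parallel gripper is mounted at the origin on a cart in front of the work surface, level with it; the furniture and walls round the work are solid. World frame = base frame: x ahead of the robot, y to its left, z up, the work surface at z = 0. Lengths are in m, angles in rad, forces in N, time in s.
With the tool pointing down it reaches from about 0.35 to 0.9 m from the base axis. Payload 8.1 kg.
Tool frame: the origin (TCP) lies midway between the tips of the shut fingers; the grasp point (between the pads) lies 19 mm behind it; z points along the fingers, y is the line along which they close (so a half turn about z gives the same grasp; the last joint's range is limited). The gripper opens to 92 mm and grips with 3 to 60 N. Pads are 19 mm wide; open, the fingers measure 130 mm over their backs; the gripper's body (75 mm by 190 mm) begins 47 mm behind the grasp point.
Start: joints at [-1.282, 0.434, 0.025, 1.573, -0.012, 1.134, -0.075], TCP at [0.239, 0.578, 0.227] pointing down, gripper open.
Joint ranges: [-2.62, 2.62], [-0.44, 2.09], [-1.27, 1.32], [0.08, 2.57], [-1.32, 4.46], [0.12, 2], [-2.74, 2.74]. Speed limits (rad/s): [2.22, 2.22, 3.01, 3.01, 3.14, 3.14, 3.14].

## Interface

Orientations are given as a rotation vector (axis times angle).
In Python, from cell import arm gives the robot as it stands.
- The arm moves only by the tool carry_out, never from a script. Its arguments are lists of equal length, an entry for each row: "claw": the finger opening in cm, from 0 to 9.18; "delta_pos": the shift along the tool's x, y, z in cm, a list of three; "angular": the turn, a rotation vector about the tool's x, y, z in rad, a list of three. In form: {"claw": [claw, ...], "delta_pos": [[dx, dy, dz], ...], "angular": [[ax, ay, az], ...]}. A call has 1 to 20 rows; each row shifts and turns the commanded pose from where the row before left it, along the tool's axes as they then stand; what a row does not reach is not made up. A row lasts 1/10 s, in which the tool goes at most 50 mm and 8.59 degrees, less where a joint would pass 70% of its speed; a pose out of reach is approached as far as the arm can. A call with a gripper value outside its range is refused whole. The fingers move at their own pace and stop on an object; "force" is the grip in N (left out, the last holds). Time passes only in rows, so rows that do not move let the fingers close. It gives the time, the measured TCP pose, the force, the opening and the grip force at its end, in the units of the state.
- arm.observe(): the state, without advancing time (a new reading comes with each control period).
- arm.get_image(name): name is "side" or "top" or "wrist"; returns a dict with "frame" (384x512x3 uint8, red, green, blue), "mtx" (3x3 intrinsics, pixels), "T" (4x4, takes a point from camera to world coordinates). Camera axes: x right, y down, z forward; pixel columns grow to the right and rows downward; lengths in m; the calibration is good to about 2 mm. A picture is of the moment at which its call begins. There is no depth.
- arm.sign_off(): hands the job in; it is judged then, once.
Trained networks look in a picture, given as the dict that the camera call returned (one of the last four; its "shot" number tells which), for a name from the list of things; names that differ only in an ending like _2 or _b are one class to them, and where a whole thing is asked for, a point or a joint stands for the part that bears it (a point fixed in the world has none). Each returns a list of dicts, best first, with "conf" (0 to 1); they miss things now and then, are a little off and sometimes report something else, mostly with a low value. They report only what shows in the picture. A call takes as long as a camera call.
- arm.look_for(label, picture): "centre" ([column, row] as shares, 0 to 1, of the picture: columns of its width, rows of its height, amid what is visible of it).
- arm.trace(label, picture): "region" (384x512 bool, what is visible of it) and "centre" ([column, row] as shares, 0 to 1, of the picture: columns of its width, rows of its height, amid what is visible of it).
- arm.place_of(label, picture): "centre" ([column, row] as shares, 0 to 1, of the picture: columns of its width, rows of its height: a listed point, or the origin of a listed thing).
The state is a dict: "clock": time; "joints": joint angles; "dq": joint speeds; "joint_efforts": joint torques, N m; "position": TCP position; "ee_rot": TCP orientation; "force": force on the tool from outside, world axes, zero at the start; "ft_torque": the same for the moment, N m; "width": opening from 0.0 (shut) to 1.0 (fully open); "gripper_force": force on a finger pad.
Only numpy, scipy, OpenCV 4.12 (cv2) and the standard library are available. Lean on these libraries where they do the work, as an engineer would, in place of code of your own. Each camera call takes 0.05 s, during which the arm holds its last target. There are 200 camera calls.

## Working session

There is one attempt and no reset: what is moved stays moved. The work goes in short steps, Python scripts to look and compute and a tool call to move; the robot and the scene stay as the last step left them, time stands still between calls to the robot, and variables do not carry over. Pictures are saved under pics/ and viewed, at most 10 in all, crops included, and the job is handed in when it is done.

Besides the shell and the picture viewer there is one more tool, called by a JSON object that holds its "op" and its "data". carry_out: Moves the arm, as the interface text tells. Its arguments: {"type":"object","properties":{"claw":{"type":"array","items":{"type":"number"}},"delta_pos":{"type":"array","items":{"type":"array","items":{"type":"number"}}},"angular":{"type":"array","items":{"type":"array","items":{"type":"number"}}},"force":{"type":"number"}},"required":["claw","delta_pos","angular"]}

```bash
mkdir -p pics
cat > h.py <<'E'
import numpy as np, cv2
from cell import arm
from scipy.spatial.transform import Rotation as R
def ray(p,c):
    u=np.array([c[0]*512,c[1]*384,1.]); d=p["T"][:3,:3]@np.linalg.inv(p["mtx"])@u
    return p["T"][:3,3],d/np.linalg.norm(d)
def tri(rs):
    A=0;b=0
    for o,d in rs:
        M=np.eye(3)-np.outer(d,d);A=A+M;b=b+M@o
    return np.linalg.solve(A,b)
def onz(r,z): o,d=r; return o+d*(z-o[2])/d[2]
def proj(p,X):
    T=np.linalg.inv(p["T"]);x=p["mtx"]@(T[:3,:3]@X+T[:3,3]);return x[:2]/x[2]
E
python3 - <<'E'
from h import *
ps={n:arm.get_image(n) for n in("side","top")}
cv2.imwrite("pics/a.png",np.hstack([ps["side"]["frame"],ps["top"]["frame"]])[:,:,::-1][:, :, :] if 0 else cv2.resize(np.vstack([ps[n]["frame"] for n in ps])[:,:,::-1],(400,600)))
for n in ps: cv2.imwrite(f"pics/{n}.png",ps[n]["frame"][:,:,::-1])
for l in ["press","handle","trigger_front","pad","lipping","glue_bottle","walnut_offcut","screw_tin"]:
    rs=[]
    for n in ps:
        r=arm.place_of(l,ps[n])
        if r: rs.append(ray(ps[n],r[0]["centre"])); print(l,n,np.round(np.array(r[0]["centre"])*[512,384],1),round(r[0]["conf"],2), np.round(onz(rs[-1],{"handle":.162,"trigger_front":.145,"pad":.034}.get(l,0)),4))
    if len(rs)==2: print("  tri",tri(rs).round(4))
o=arm.observe();print(o)
E
```

```text
press side [273.8 200.6] 0.7 [0.5076 0.25   0.    ]
press top [280.6 212.4] 0.58 [0.5126 0.2648 0.    ]
  tri [0.5091 0.2659 0.0149]
handle side [269.5 133. ] 0.96 [0.5232 0.1918 0.162 ]
handle top [333.7 206.7] 0.76 [0.5199 0.1745 0.162 ]
  tri [0.5229 0.1719 0.148 ]
trigger_front side [275.3 145.7] 0.67 [0.5072 0.2172 0.145 ]
trigger_front top [306.4 211.2] 0.51 [0.5113 0.2262 0.145 ]
  tri [0.5087 0.2271 0.1523]
pad top [218.4 221.2] 0.38 [0.4917 0.4055 0.034 ]
lipping side [275.4 233.5] 0.98 [0.4935 0.36   0.    ]
lipping top [233.6 222. ] 0.78 [0.4903 0.3722 0.    ]
  tri [0.4913 0.3722 0.0134]
glue_bottle side [214.8 236.5] 0.83 [0.6317 0.383  0.    ]
glue_bottle top [227.  160.5] 0.61 [0.6313 0.3881 0.    ]
  tri [0.6304 0.388  0.0057]
walnut_offcut side [321.3 219.6] 0.58 [0.3892 0.3049 0.    ]
walnut_offcut top [270.  273.6] 0.92 [0.3738 0.289  0.    ]
  tri [ 0.3804  0.2884 -0.0154]
screw_tin side [220.4 194.3] 0.81 [0.6443 0.2397 0.    ]
screw_tin top [292.2 155.1] 0.56 [0.6451 0.2377 0.    ]
  tri [ 0.6451  0.2374 -0.0022]
{'clock': 0.9, 'joints': array([-1.28162279,  0.43444579,  0.02499756,  1.57323484, -0.01158302,
        1.1340192 , -0.07511522]), 'dq': array([ 0.00069447, -0.00076741, -0.0010682 , -0.00011136, -0.00038051,
        0.00038806,  0.00039542]), 'joint_efforts': array([ 1.92428756e-04, -6.67654395e+01,  9.83707197e-01, -3.14802897e+01,
       -6.08973624e-02,  3.28781304e-02,  1.65727545e-05]), 'position': array([0.23866919, 0.57762379, 0.22676201]), 'ee_rot': array([6.11602942e-01, 3.08145444e+00, 5.44304133e-05]), 'force': array([-0.18117999, -0.26736647, -0.05303888]), 'ft_torque': array([0.00491547, 0.00760773, 0.00149022]), 'gripper_force': 0.0, 'width': 0.9966845636032637}
```

View pics/side.png

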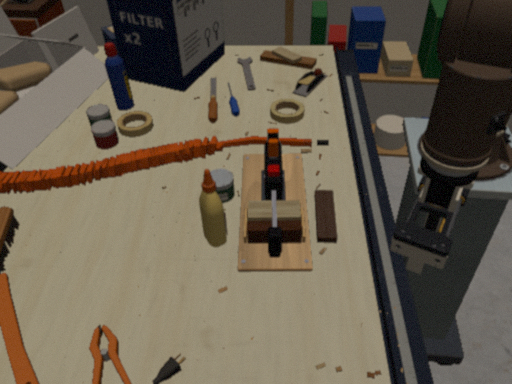

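View pics/top.png

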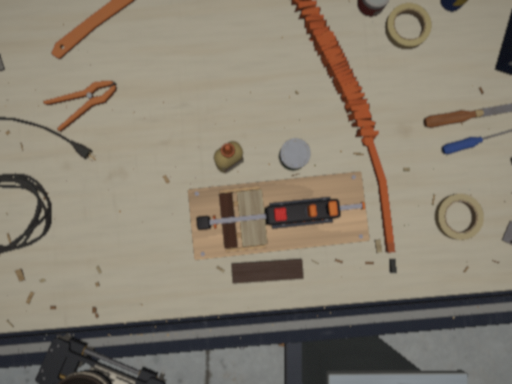

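{"op": "carry_out", "data": {"claw": [0, 0, 0, 0, 0, 0, 0, 0, 0, 0, 0, 0, 0, 0, 0, 0, 0, 0, 0, 0], "delta_pos": [[-2.7, -1.4, -0.55], [-2.7, -1.4, -0.55], [-2.7, -1.4, -0.55], [-2.7, -1.4, -0.55], [-2.7, -1.4, -0.55], [-2.7, -1.4, -0.55], [-2.7, -1.4, -0.55], [-2.7, -1.4, -0.55], [-2.7, -1.4, -0.55], [-2.7, -1.4, -0.55], [-2.7, -1.4, -0.55], [-2.7, -1.4, -0.55], [-2.7, -1.4, -0.55], [-2.7, -1.4, -0.55], [0, 0, 0], [0, 0, 0], [0, 0, 0], [0, 0, 0], [0, 0, 0], [0, 0, 0]], "angular": [[0, 0, 0], [0, 0, 0], [0, 0, 0], [0, 0, 0], [0, 0, 0], [0, 0, 0], [0, 0, 0], [0, 0, 0], [0, 0, 0], [0, 0, 0], [0, 0, 0], [0, 0, 0], [0, 0, 0], [0, 0, 0], [0, 0, 0.149], [0, 0, 0.149], [0, 0, 0.149], [0, 0, 0.149], [0, 0, 0.149], [0, 0, 0.149]], "force": 20}}

```text
clock: 2.9
position: [0.5131, 0.2521, 0.3038]
ee_rot: [-1.891, -2.509, -0.0]
force: [-0.5, 0.5, -0.3]
width: 0.004
gripper_force: 0.0
```

Run:
```python
from h import *
p=arm.get_image("wrist"); cv2.imwrite("pics/w1.png",p["frame"][:,:,::-1])
print(p["T"].round(3))
Z={"handle":.162,"trigger_front":.145,"trigger":0,"release_tab":0}
for l in ["press","handle","trigger_front","lipping","pad","release_tab"]:
    for r in arm.place_of(l,p)[:1]: print(l,np.round(np.array(r["centre"])*[512,384],1),round(r["conf"],2),onz(ray(p,r["centre"]),{"handle":.162,"trigger_front":.145,"pad":.034}.get(l,0)).round(4))
for l,z in [("release_tab",.130)]:
    for r in arm.trace(l,p)[:1]: print("trace",l,np.round(np.array(r["centre"])*[512,384],1),round(r["conf"],2),onz(ray(p,r["centre"]),z).round(4))
o=arm.observe();print(R.from_rotvec(o["ee_rot"]).as_matrix().round(3),o["joints"].round(2))
```

```text
[[ 0.961  0.265  0.076  0.493]
 [ 0.275 -0.924 -0.264  0.323]
 [ 0.     0.275 -0.962  0.463]
 [ 0.     0.     0.     1.   ]]
press [249.  143.2] 0.98 [0.5057 0.2593 0.    ]
trigger_front [245.  201.9] 0.6 [0.5136 0.2233 0.145 ]
lipping [263.7  52.8] 0.79 [0.4926 0.3739 0.    ]
pad [271.9  13.9] 0.71 [0.4899 0.4122 0.034 ]
release_tab [252.3 144.6] 0.6 [0.5106 0.2587 0.    ]
trace release_tab [253.6 143.4] 0.69 [0.5066 0.2783 0.13  ]
[[-0.283  0.959  0.   ]
 [ 0.959  0.283  0.   ]
 [ 0.     0.    -1.   ]] [-0.81  0.3   0.35  1.61 -0.11  1.25 -0.16]
```

View pics/w1.png

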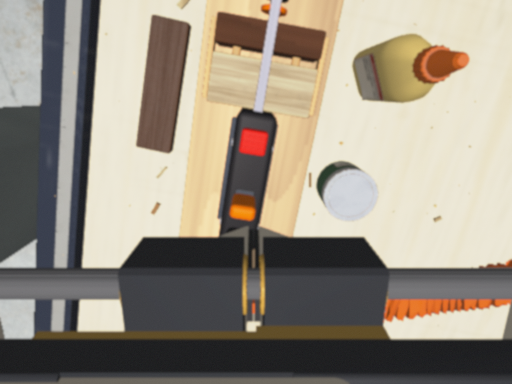

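{"op": "carry_out", "data": {"claw": [0, 0, 0, 0, 0, 0], "delta_pos": [[0, 0, 0], [0, 0, 0], [-0.6, -0.35, 3], [0, 0, 4], [0, 0, 4], [0, 0, 2.2]], "angular": [[0, 0, 0.08], [0, 0, 0.08], [0, 0, 0], [0, 0, 0], [0, 0, 0], [0, 0, 0]]}}

```text
clock: 3.9
position: [0.509, 0.245, 0.1689]
ee_rot: [-2.076, -2.357, 0.005]
force: [0.2, -0.2, 1.0]
width: 0.005
gripper_force: 0.0
```

Run:
```python
from h import *
p=arm.get_image("wrist"); s=arm.get_image("side");t=arm.get_image("top")
cv2.imwrite("pics/w2.png",np.hstack([cv2.resize(p["frame"][:,:,::-1],(400,300)),cv2.resize(s["frame"][60:260,170:370,::-1],(400,400))[:300]]))
for q in (p,s,t):
  for l,z in [("trigger_front",.145),("press",0)]:
    for r in arm.place_of(l,q)[:1]: print(l,np.round(np.array(r["centre"])*[512,384],1),round(r["conf"],2),onz(ray(q,r["centre"]),z).round(4))
  for l,z in [("release_tab",.130)]:
    for r in arm.trace(l,q)[:1]: print("trace",l,np.round(np.array(r["centre"])*[512,384],1),round(r["conf"],2),onz(ray(q,r["centre"]),z).round(4))
o=arm.observe();print(o["position"],R.from_rotvec(o["ee_rot"]).as_matrix().round(3))
X=np.array([.509,.2575,0]);yy=np.array([-.127,.992,0]);
for q in (p,s,t): print([proj(q,X+yy*a+[0,0,b]).round(0) for a,b in((-.080,.162),(-.04,.162),(.022,.13))])
```

```text
press [253.7 156.9] 0.75 [0.5077 0.2595 0.    ]
trace release_tab [257.9 162.8] 0.77 [0.5078 0.2798 0.13  ]
trigger_front [273.7 145.8] 0.54 [0.5108 0.2179 0.145 ]
press [272.7 200.8] 0.72 [ 0.5103  0.251  -0.    ]
trace release_tab [272.8 151. ] 0.57 [0.513  0.2183 0.13  ]
press [283.8 217. ] 0.97 [0.502  0.2574 0.    ]
trace release_tab [280.  214.9] 0.58 [0.5041 0.2778 0.13  ]
[0.51069586 0.24594243 0.17237949] [[-0.125  0.992  0.001]
 [ 0.992  0.125  0.001]
 [ 0.001  0.001 -1.   ]]
[array([255., 348.]), array([255., 287.]), array([255., 163.])]
[array([272., 130.]), array([272., 140.]), array([273., 168.])]
[array([332., 207.]), array([312., 210.]), array([279., 214.])]
```

View pics/w2.png

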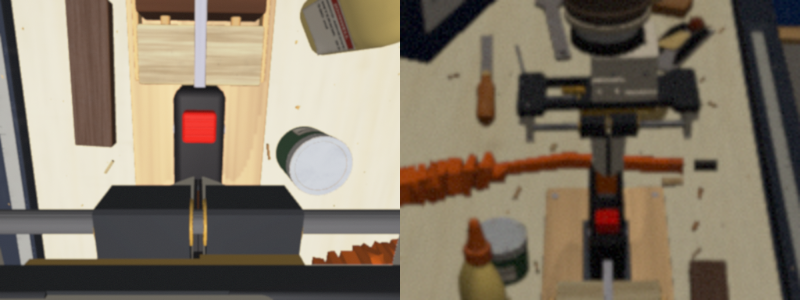

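{"op": "carry_out", "data": {"claw": [0, 0, 0, 0], "delta_pos": [[0, 0, 1.4], [0, 0, 1.4], [0, 0, 1.2], [0, 0, 0]], "angular": [[0, 0, 0], [0, 0, 0], [0, 0, 0], [0, 0, 0]]}}

```text
clock: 4.9
position: [0.5095, 0.2453, 0.1303]
ee_rot: [-2.078, -2.355, 0.004]
force: [-0.1, -0.8, -0.7]
width: 0.004
gripper_force: 0.0
```

{"op": "carry_out", "data": {"claw": [0, 0, 0, 0], "delta_pos": [[-0.3, 0, 0], [-0.3, 0, 0], [-0.2, 0, 0], [0, 0, 0]], "angular": [[0, 0, 0], [0, 0, 0], [0, 0, 0], [0, 0, 0]]}}

```text
clock: 5.3
position: [0.5119, 0.2373, 0.1323]
ee_rot: [2.079, 2.355, 0.001]
force: [0.7, 0.2, -0.5]
width: 0.003
gripper_force: 0.0
```

{"op": "carry_out", "data": {"claw": [0, 0, 0], "delta_pos": [[-0.3, 0, 0], [-0.2, 0, 0], [0, 0, 0]], "angular": [[0, 0, 0], [0, 0, 0], [0, 0, 0]]}}

```text
clock: 5.6
position: [0.512, 0.2344, 0.1321]
ee_rot: [-2.076, -2.356, -0.003]
force: [-1.0, 6.0, 0.6]
width: 0.002
gripper_force: 2.6
```

{"op": "carry_out", "data": {"claw": [0, 0, 0], "delta_pos": [[-0.2, 0, 0], [-0.2, 0, 0], [0, 0, 0]], "angular": [[0, 0, 0], [0, 0, 0], [0, 0, 0]]}}

```text
clock: 5.9
position: [0.5124, 0.231, 0.1321]
ee_rot: [-2.076, -2.356, -0.004]
force: [-1.0, 5.6, -0.2]
width: 0.005
gripper_force: 3.3
```

{"op": "carry_out", "data": {"claw": [0, 0, 0, 0, 0, 0], "delta_pos": [[-0.3, 0, 0], [-0.3, 0, 0], [-0.2, 0, 0], [-0.2, 0, 0], [0, 0, 0], [0, 0, 0]], "angular": [[0, 0, 0], [0, 0, 0], [0, 0, 0], [0, 0, 0], [0, 0, 0], [0, 0, 0]]}}

```text
clock: 6.5
position: [0.5134, 0.2222, 0.1321]
ee_rot: [-2.074, -2.357, -0.005]
force: [-2.3, 9.8, 0.7]
width: 0.007
gripper_force: 4.9
```

{"op": "carry_out", "data": {"claw": [0, 0, 0], "delta_pos": [[-0.2, 0, 0], [-0.1, 0, 0], [0, 0, 0]], "angular": [[0, 0, 0], [0, 0, 0], [0, 0, 0]]}}

```text
clock: 6.8
position: [0.5136, 0.2204, 0.1321]
ee_rot: [-2.072, -2.357, -0.006]
force: [-1.9, 13.0, -1.2]
width: 0.002
gripper_force: 6.7
```

{"op": "carry_out", "data": {"claw": [0, 0, 0], "delta_pos": [[-0.2, 0, 0], [-0.1, 0, 0], [0, 0, 0]], "angular": [[0, 0, 0], [0, 0, 0], [0, 0, 0]]}}

```text
clock: 7.1
position: [0.5137, 0.2195, 0.1321]
ee_rot: [-2.07, -2.358, -0.009]
force: [-2.7, 19.8, -2.3]
width: 0.001
gripper_force: 9.6
```

{"op": "carry_out", "data": {"claw": [0, 0, 0], "delta_pos": [[-0.2, 0, 0], [-0.1, 0, 0], [0, 0, 0]], "angular": [[0, 0, 0], [0, 0, 0], [0, 0, 0]]}}

```text
clock: 7.4
position: [0.5137, 0.2194, 0.1322]
ee_rot: [-2.066, -2.358, -0.012]
force: [-2.9, 27.5, -5.1]
width: 0.004
gripper_force: 13.7
```

{"op": "carry_out", "data": {"claw": [0, 0, 0, 0, 0, 0], "delta_pos": [[0.7, 0, 0], [0.8, 0, 0], [0.8, 0, 0], [0.7, 0, 0], [0, 0, 0], [0, 0, 0]], "angular": [[0, 0, 0], [0, 0, 0], [0, 0, 0], [0, 0, 0], [0, 0, 0], [0, 0, 0]]}}

```text
clock: 8.0
position: [0.5112, 0.239, 0.1316]
ee_rot: [2.079, 2.355, -0.001]
force: [0.1, -0.1, -1.0]
width: 0.001
gripper_force: 0.0
```

{"op": "carry_out", "data": {"claw": [0, 0, 0, 0, 0], "delta_pos": [[-0.4, 0, 0], [-0.3, 0, 0], [-0.3, 0, 0], [-0.2, 0, 0], [0, 0, 0]], "angular": [[0, 0, 0], [0, 0, 0], [0, 0, 0], [0, 0, 0], [0, 0, 0]]}}

```text
clock: 8.5
position: [0.5122, 0.2305, 0.1317]
ee_rot: [-2.075, -2.355, -0.004]
force: [-1.6, 11.3, -3.7]
width: 0.005
gripper_force: 5.8
```

{"op": "carry_out", "data": {"claw": [0, 0, 0, 0], "delta_pos": [[-0.3, 0, 0], [-0.3, 0, 0], [-0.2, 0, 0], [0, 0, 0]], "angular": [[0, 0, 0], [0, 0, 0], [0, 0, 0], [0, 0, 0]]}}

```text
clock: 8.9
position: [0.513, 0.2236, 0.1317]
ee_rot: [-2.073, -2.356, -0.005]
force: [-2.2, 13.8, -4.6]
width: 0.003
gripper_force: 7.1
```

{"op": "carry_out", "data": {"claw": [0, 0, 0, 0], "delta_pos": [[-0.2, 0, 0], [-0.2, 0, 0], [-0.1, 0, 0], [0, 0, 0]], "angular": [[0, 0, 0], [0, 0, 0], [0, 0, 0], [0, 0, 0]]}}

```text
clock: 9.3
position: [0.5135, 0.2195, 0.1317]
ee_rot: [-2.072, -2.356, -0.006]
force: [-1.5, 16.4, -5.0]
width: 0.009
gripper_force: 8.3
```

Run:
```python
from h import *
p=arm.get_image("wrist"); t=arm.get_image("top")
cv2.imwrite("pics/w3.png",np.hstack([cv2.resize(p["frame"][:130,150:360,::-1],(420,260)),cv2.resize(t["frame"][170:270,180:320,::-1],(364,260))]))
print(arm.observe()["force"],arm.observe()["position"])
```

```text
[-1.76868626 15.91260839 -4.35810101] [0.51345654 0.21955484 0.13172125]
```

View pics/w3.png

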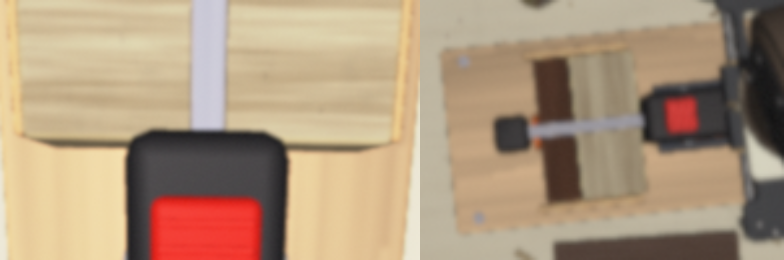

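Left crop shows only block and tab; right crop shows the pad on the lipping, with the lipping close to the block but closure unclear. The stroke has ended, so I'll take a third, carefully.

{"op": "carry_out", "data": {"claw": [0, 0, 0, 0, 0, 0], "delta_pos": [[0.6, 0, 0], [0.7, 0, 0], [0.7, 0, 0], [0.5, 0, 0], [0, 0, 0], [0, 0, 0]], "angular": [[0, 0, 0], [0, 0, 0], [0, 0, 0], [0, 0, 0], [0, 0, 0], [0, 0, 0]]}}

```text
clock: 10.0
position: [0.5114, 0.239, 0.1318]
ee_rot: [2.079, 2.355, -0.001]
force: [-0.1, -0.3, -1.1]
width: 0.008
gripper_force: 0.0
```

{"op": "carry_out", "data": {"claw": [0, 0, 0, 0], "delta_pos": [[-0.4, 0, 0], [-0.3, 0, 0], [-0.2, 0, 0], [0, 0, 0]], "angular": [[0, 0, 0], [0, 0, 0], [0, 0, 0], [0, 0, 0]]}}

```text
clock: 10.4
position: [0.5121, 0.2326, 0.1318]
ee_rot: [-2.076, -2.355, -0.003]
force: [-0.5, 8.1, -2.7]
width: 0.003
gripper_force: 4.2
```

{"op": "carry_out", "data": {"claw": [0, 0, 0], "delta_pos": [[-0.2, 0, 0], [-0.1, 0, 0], [0, 0, 0]], "angular": [[0, 0, 0], [0, 0, 0], [0, 0, 0]]}}

```text
clock: 10.7
position: [0.5123, 0.231, 0.1319]
ee_rot: [-2.074, -2.356, -0.005]
force: [-0.1, 12.0, -3.7]
width: 0.008
gripper_force: 5.9
```

{"op": "carry_out", "data": {"claw": [0, 0, 0], "delta_pos": [[-0.1, 0, 0], [-0.1, 0, 0], [0, 0, 0]], "angular": [[0, 0, 0], [0, 0, 0], [0, 0, 0]]}}

```text
clock: 11.0
position: [0.5124, 0.2298, 0.1319]
ee_rot: [-2.073, -2.356, -0.006]
force: [-1.6, 13.3, -4.3]
width: 0.005
gripper_force: 7.1
```

{"op": "carry_out", "data": {"claw": [0, 0, 0], "delta_pos": [[-0.1, 0, 0], [-0.1, 0, 0], [0, 0, 0]], "angular": [[0, 0, 0], [0, 0, 0], [0, 0, 0]]}}

```text
clock: 11.3
position: [0.5125, 0.2286, 0.1319]
ee_rot: [-2.072, -2.356, -0.007]
force: [-1.1, 17.0, -4.0]
width: 0.003
gripper_force: 8.2
```

{"op": "carry_out", "data": {"claw": [0, 0, 0], "delta_pos": [[-0.1, 0, 0], [-0.1, 0, 0], [0, 0, 0]], "angular": [[0, 0, 0], [0, 0, 0], [0, 0, 0]]}}

```text
clock: 11.6
position: [0.5127, 0.2275, 0.1319]
ee_rot: [-2.071, -2.357, -0.008]
force: [-1.0, 19.6, -6.5]
width: 0.005
gripper_force: 9.3
```

{"op": "carry_out", "data": {"claw": [0, 0, 0, 0], "delta_pos": [[-0.1, 0, 0], [-0.1, 0, 0], [0, 0, 0], [0, 0, 0]], "angular": [[0, 0, 0], [0, 0, 0], [0, 0, 0], [0, 0, 0]]}}

```text
clock: 12.0
position: [0.5128, 0.2263, 0.1319]
ee_rot: [-2.07, -2.357, -0.009]
force: [-1.8, 21.1, -5.8]
width: 0.006
gripper_force: 10.5
```

Run:
```python
from h import *
f=[]
for i in range(4):
    t=arm.get_image("top"); f.append(arm.observe()["force"])
cv2.imwrite("pics/t4.png",cv2.resize(t["frame"][180:260,180:320,::-1],(784,448),interpolation=cv2.INTER_CUBIC))
print(np.round(f,1),arm.observe()["position"])
```

```text
[[-1.9 21.  -6.3]
 [-1.6 21.2 -6.5]
 [-1.9 21.1 -6.4]
 [-1.7 20.8 -6.1]] [0.51277698 0.22625299 0.13192177]
```

View pics/t4.png

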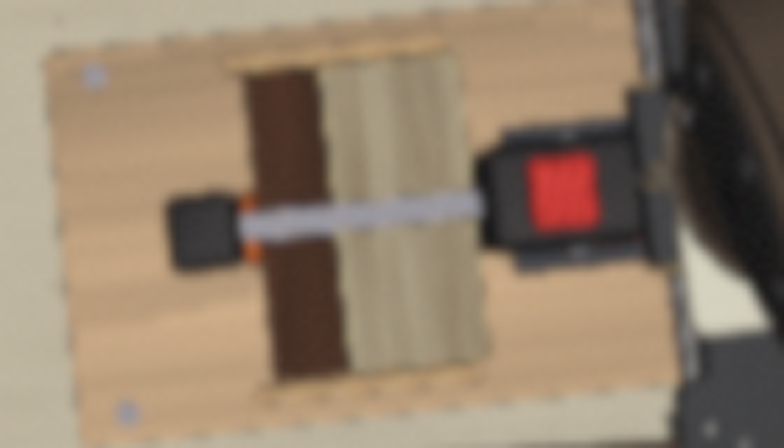

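The lipping's edge now meets the block along its whole length (about (325,70) to (348,375)), with the pad compressed. Add half a millimetre and hold, then let go.

{"op": "carry_out", "data": {"claw": [0, 0, 0, 0, 0, 0], "delta_pos": [[-0.05, 0, 0], [0, 0, 0], [0, 0, 0], [0, 0, 0], [0, 0, 0], [0, 0, 0]], "angular": [[0, 0, 0], [0, 0, 0], [0, 0, 0], [0, 0, 0], [0, 0, 0], [0, 0, 0]]}}

```text
clock: 12.8
position: [0.5128, 0.226, 0.1319]
ee_rot: [-2.07, -2.357, -0.009]
force: [-1.8, 21.4, -6.5]
width: 0.005
gripper_force: 10.8
```

{"op": "carry_out", "data": {"claw": [0, 0, 0, 0, 0, 0, 0, 0, 0, 0, 0, 0, 0, 0], "delta_pos": [[0.5, 0, 0], [0.7, 0, 0], [0.7, 0, 0], [0.7, 0, 0], [0, 0, 0], [0, 0, 0], [0, 0, -1.2], [0, 0, -1.4], [0, 0, -1.2], [1.0, 0, 0], [1.2, 0, 0], [1.2, 0, 0], [0, 0, 0], [0, 0, 0]], "angular": [[0, 0, 0], [0, 0, 0], [0, 0, 0], [0, 0, 0], [0, 0, 0], [0, 0, 0], [0, 0, 0], [0, 0, 0], [0, 0, 0], [0, 0, 0], [0, 0, 0], [0, 0, 0], [0, 0, 0], [0, 0, 0]]}}

```text
clock: 14.2
position: [0.5058, 0.2794, 0.1691]
ee_rot: [-2.077, -2.357, 0.002]
force: [-0.1, -0.0, -0.0]
width: 0.003
gripper_force: 0.0
```

{"op": "carry_out", "data": {"claw": [0, 0, 0, 0, 0, 0], "delta_pos": [[0, 0, 1.2], [0, 0, 1.2], [0, 0, 1.0], [0, 0, 0.3], [0, 0, 0], [0, 0, 0]], "angular": [[0, 0, 0], [0, 0, 0], [0, 0, 0], [0, 0, 0], [0, 0, 0], [0, 0, 0]]}}

```text
clock: 14.8
position: [0.5065, 0.2789, 0.1328]
ee_rot: [2.079, 2.355, 0.0]
force: [-0.7, 0.5, 0.9]
width: 0.004
gripper_force: 0.0
```

{"op": "carry_out", "data": {"claw": [0, 0, 0, 0, 0], "delta_pos": [[0, 0, 0.3], [0, 0, 0.3], [0, 0, 0.2], [0, 0, 0.2], [0, 0, 0]], "angular": [[0, 0, 0], [0, 0, 0], [0, 0, 0], [0, 0, 0], [0, 0, 0]]}}

```text
clock: 15.3
position: [0.5068, 0.2792, 0.1229]
ee_rot: [2.078, 2.355, 0.002]
force: [1.3, 1.1, 3.5]
width: 0.005
gripper_force: 1.8
```

{"op": "carry_out", "data": {"claw": [0, 0, 0, 0, 0], "delta_pos": [[0, 0, 0.2], [0, 0, 0.1], [0, 0, 0], [0, 0, 0], [0, 0, 0]], "angular": [[0, 0, 0], [0, 0, 0], [0, 0, 0], [0, 0, 0], [0, 0, 0]]}}

```text
clock: 15.8
position: [0.507, 0.2795, 0.122]
ee_rot: [-2.079, -2.356, -0.004]
force: [-4.7, -1.7, 23.6]
width: 0.007
gripper_force: 12.1
```

Run:
```python
from h import *
t=arm.get_image("top")
cv2.imwrite("pics/t5.png",cv2.resize(t["frame"][180:260,180:320,::-1],(784,448),interpolation=cv2.INTER_CUBIC))
print(arm.observe()["force"],arm.observe()["position"])
```

```text
[-5.05900491 -1.8034655  23.98119848] [0.50704529 0.27947263 0.12196299]
```

View pics/t5.png

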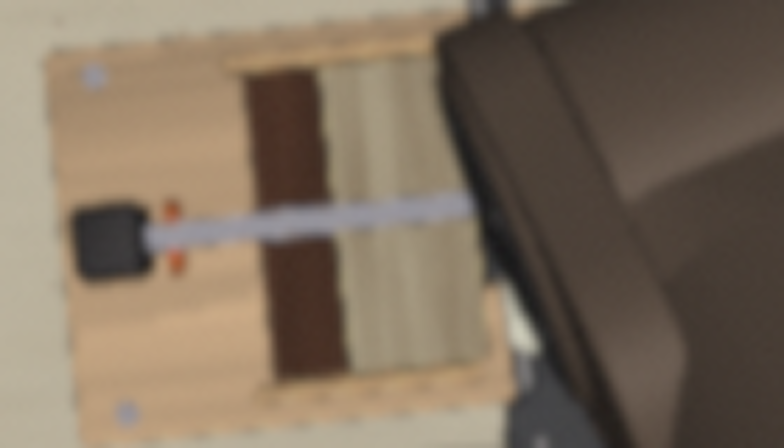

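The jaw has sprung back (black jaw from column 205 to 112) and the lipping is still tight on the block. Hold a moment longer, then lift off.

{"op": "carry_out", "data": {"claw": [0, 0, 0, 0, 0, 0, 0, 0, 0, 0, 0, 0, 0, 0, 0], "delta_pos": [[0, 0, 0], [0, 0, 0], [0, 0, 0], [0, 0, 0], [0, 0, 0], [0, 0, -0.5], [0, 0, -1], [0, 0, -2], [0, 0, -3], [0, 0, -3], [0, 0, -3], [0, 0, -2], [0, 0, 0], [0, 0, 0], [0, 0, 0]], "angular": [[0, 0, 0], [0, 0, 0], [0, 0, 0], [0, 0, 0], [0, 0, 0], [0, 0, 0], [0, 0, 0], [0, 0, 0], [0, 0, 0], [0, 0, 0], [0, 0, 0], [0, 0, 0], [0, 0, 0], [0, 0, 0], [0, 0, 0]]}}

```text
clock: 17.35
position: [0.5054, 0.2786, 0.2635]
ee_rot: [-2.078, -2.355, 0.004]
force: [0.9, -0.7, -0.6]
width: 0.007
gripper_force: 0.0
```

Run:
```python
from h import *
t=arm.get_image("top");w=arm.get_image("wrist")
cv2.imwrite("pics/t6.png",np.hstack([cv2.resize(t["frame"][180:260,180:320,::-1],(400,300)),cv2.resize(w["frame"][:,:,::-1],(400,300))]))
for r in arm.place_of("pad",w)[:1]: 
  X=onz(ray(w,r["centre"]),.034); print(X, (X-[.509,.2575,0])@[-.127,.992,0])
print(arm.observe()["force"])
```

```text
[0.48958435 0.41956834 0.034     ] 0.16323758521309217
[-0.42096233  0.50658262 -0.45761108]
```

View pics/t6.png

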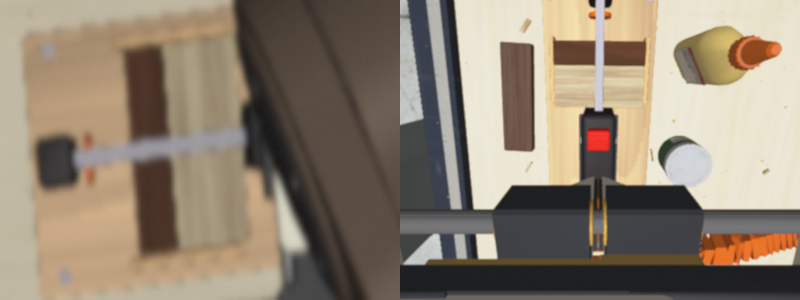

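Both views show the joint closed, with no gap between dark strip and block. The pad measures y ≈ 163 mm, so the jaw is fully open, and the bystanders haven't moved.

```bash
python3 -c "
from cell import arm
print(arm.sign_off())"
```

```text
the job is handed in; nothing more can be done
None
```

The joint was closed in three trigger strokes, with the last held steady at about 21 N. The release tab then let the jaw spring fully open, the joint stayed closed, and I handed the job in at about 17.5 s.

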